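Lay a hard drive disc side up and push it flush to the stop bar

ROBOT

A 6-joint arm with a two-finger parallel gripper is mounted at the origin on a cart in front of the work surface, level with it; the furniture and walls round the work are solid. World frame = base frame: x ahead of the robot, y to its left, z up, the work surface at z = 0. Lengths are in m, angles in rad, forces in N, time in s.
With the tool pointing down it reaches from about 0.3 to 0.775 m from the base axis. Payload 14.6 kg.
Tool frame: the origin (TCP) lies at the very end of the fingers, on their centre line; the grasp point (between the pads) lies 19 mm behind it; z points along the fingers, y is the line along which they close (so a half turn about z gives the same grasp; the last joint's range is limited). The gripper opens to 85 mm and grips with 20 to 120 N. Pads are 22 mm wide; open, the fingers measure 114 mm over their backs; the gripper's body (76 mm by 85 mm) begins 54 mm behind the grasp point. The pads swing forward as they close: fully open they stand 13 mm farther back than shut.
Start: joints at [-1.286, 0.3, 1.521, -0, 1.321, -0.067], TCP at [0.19, -0.516, 0.231] pointing down, gripper open.
Joint ranges: [-3.03, 3.03], [-0.79, 2.21], [0.23, 2.52], [-1.04, 4.18], [0, 3.07], [-2.55, 2.55]. Speed limits (rad/s): [2.22, 2.22, 2.57, 3.14, 3.14, 3.14].

INTERFACE

Orientations are given as a rotation vector (axis times angle).
In Python, from station import status, cams, job, nets gives the robot as it stands.
- The arm moves only by the shell command python3 -m crank 'ROWS'. ROWS is JSON, a list of rows, each an object of numbers: "tx", "ty", "tz": the shift along the tool's x, y, z in m; "rx", "ry", "rz": the turn, a rotation vector about the tool's x, y, z in rad; "hand": the finger opening in m, from 0 to 0.0854. A call has exactly 5 rows; each row is the pose to reach, as a shift and turn from the pose commanded when the call began, along the tool's axes at that moment; what a row does not reach only later rows make up. A row lasts 1/10 s, in which the tool goes at most 50 mm and 8.59 degrees, less where a joint would pass 70% of its speed; a pose out of reach is approached as far as the arm can. A call with a gripper value outside its range is refused whole. The fingers move at their own pace and stop on an object; the grip force is fixed at half the most. Time passes only in rows, so rows that repeat a pose let the fingers close, or fill a call up. It gives the time, the measured TCP pose, the force, the opening and the grip force at its end, in the units of the state.
- status.read_state(): the state, without advancing time (a new reading comes with each control period).
- cams.camera(name): name is "side" or "top"; returns a dict with "img" (480x640x3 uint8, blue, green, red), "fx", "fy", "cx", "cy" (pixels), "distortion" ([k1, k2, p1, p2, k3] as OpenCV has them; the pictures are not rectified), "xyz" and "attitude" of the camera in the world. Camera axes: x right, y down, z forward; pixel columns grow to the right and rows downward; lengths in m; the calibration is good to about 2 mm. A picture is of the moment at which its call begins. There is no depth.
- job.hand_in(): hands the job in; it is judged then, once.
Trained networks look in the newest picture that a camera, given by its name, has taken for a name from the list of things; names that differ only in an ending like _2 or _b are one class to them, and where a whole thing is asked for, a point or a joint stands for the part that bears it (a point fixed in the world has none). Each returns a list of dicts, best first, with "p" (0 to 1); they miss things now and then, are a little off and sometimes report something else, mostly with a low value. They report only what shows in the picture. A call takes as long as a camera call. They do not tell look-alikes from the thing itself.
- nets.look_for(label, camera): "xy" ([column, row] as shares, 0 to 1, of the picture: columns of its width, rows of its height, amid what is visible of it).
- nets.masks_of(label, camera): "pixels" (480x640 bool, what is visible of it) and "xy" ([column, row] as shares, 0 to 1, of the picture: columns of its width, rows of its height, amid what is visible of it).
The state is a dict: "time_s": time; "q": joint angles; "qvel": joint speeds; "tau": joint torques, N m; "ee_pos": TCP position; "ee_rot": TCP orientation; "wrist_force": force on the tool from outside, world axes, zero at the start; "moment": the same for the moment, N m; "width": finger opening in m; "gripper_force": force on a finger pad.
Only numpy, scipy, OpenCV 4.12 (cv2) and the standard library are available. Lean on these libraries where they do the work, as an engineer would, in place of code of your own. Each camera call takes 0.05 s, during which the arm holds its last target. There are 200 camera calls.

TASK

On the blue mat two hard drives stand upright on their long edges. Push the silver one over, away from you, so that it lies flat with its disc side up, then push it across the mat until its long edge sits flush along the metal stop bar. Do it by pushing only, never lifting the drive, and leave the black drive standing where it is and the tape, tin and dropper bottle undisturbed.

Things in the scene. Friction and masses are not known exactly. Their poses are not given: they have to be found in the camera images.
- silver_drive: Silver hard drive, solid case 102 x 147 x 21 mm (thin cover drawn up to 6 mm proud on the disc side is not solid), 0.45 to 0.7 kg, loose. Origin: centre of its underside (opposite the disc side). Axes: z out of the disc side, x across the 102 mm, y along the length. At the start it stands on a long edge, +x up, top 106 mm above the worktop, disc side to the robot within 0.45 rad.
- silver_push (a point): A point on the silver drive's disc side, mid-length, 16 mm below its top edge as it stands; axes as the drive's. Pushed here (about 2 N) the drive pivots on its lower far edge and falls flat away from the robot, its +x long side to the stop bar and 25 to 90 mm short of it. Lying down it slides on the mat at 2 to 5 N.
- black_drive: Black hard drive of the same size and axes, loose, also standing on its long edge (disc side to the robot) on the mat beside the silver one, 200 to 240 mm apart centre to centre; which is left and which right varies. It must stay standing where it is.
- mat: Blue rubber mat, fixed, 270 mm (its x, away from the robot) x 410 mm (its y), 4 mm thick. Origin: centre of its underside, at worktop level; z up. Turned up to 0.2 rad.
- stop_face (a point): Middle of the near face of the aluminium stop bar along the mat's far edge, at mat-top level (4 mm above the worktop). Axes as the mat's: x away from the robot, square to the face; y along the bar. The bar is fixed, 400 mm long, 16 mm high above the mat, 16 mm deep. Flush: the drive's origin is 51 mm before this face, its y along the bar.
- tape: Roll of amber tape, 66 mm across and 19 mm high, loose on the worktop left of the mat; origin: centre of its underside. Leave it alone.
- tin: Round pale tin, 51 mm across and 25 mm high, loose on the worktop left of the mat; origin: centre of its underside. Leave it alone.
- dropper: Small amber dropper bottle, 34 mm across and 102 mm high, standing loose on the worktop left of the mat; origin: centre of its underside. Leave it alone.
Mind the look-alikes: they are no part of the job. What is shaped like the black_drive but purple is not meant.

How it is judged:
By the outcome, as a careful person would: the job done as asked, in the order asked, and still so for the second after the job is handed in, with the robot touching nothing.
It also fails if it takes over 45 s, if anything falls off the work surface, if the arm or the gripper's body presses on something with over 40 N, if the wrist force passes 120 N, or if a joint passes its speed limit or range.

## Working session

There is one attempt and no reset: what is moved stays moved. The work goes in short steps, Python scripts to look and compute and a shell command to move; the robot and the scene stay as the last step left them, time stands still between calls to the robot, and variables do not carry over. Pictures are saved under pics/ and viewed, at most 10 in all, crops included, and the job is handed in when it is done.

```bash
mkdir -p pics; ls; python3 - <<'E'
from station import status,cams,nets
import cv2,numpy as np
s=status.read_state();print(s['time_s'],s['ee_pos'],s['ee_rot'],s['width'])
for n in('top','side'):
    c=cams.camera(n);cv2.imwrite(f'pics/{n}0.png',c['img'])
    print(n,{k:v for k,v in c.items() if k!='img'})
    for l in('silver_drive','black_drive','mat','silver_push','stop_face'):
        print(l,[(round(d['p'],2),np.round(np.array(d['xy'])*[640,480]).tolist()) for d in nets.look_for(l,n)])
E
```

```text
pics
0.0 [ 0.18945292 -0.51608278  0.23072883] [-3.09198888e+00 -5.49536978e-01  1.60661270e-04] 0.08566814798467651
top {'fx': 471.62874389066536, 'fy': 471.62874389066536, 'cx': 320.52097225374035, 'cy': 238.75335434155704, 'distortion': array([-0.05336074,  0.        ,  0.        ,  0.        ,  0.        ]), 'xyz': array([ 0.43885094, -0.15179514,  1.28427758]), 'attitude': array([-2.18037284,  2.13808029, -0.11490249])}
silver_drive [(0.64, [231.0, 272.0])]
black_drive [(0.82, [321.0, 272.0]), (0.57, [498.0, 270.0])]
mat [(0.91, [279.0, 248.0]), (0.2, [151.0, 282.0])]
silver_push []
stop_face [(0.87, [275.0, 247.0])]
side {'fx': 543.1843520761, 'fy': 543.1843520761, 'cx': 325.5392485160862, 'cy': 245.00302749575425, 'distortion': array([-0.06876885,  0.        ,  0.        ,  0.        ,  0.        ]), 'xyz': array([0.83427818, 1.09531466, 0.78747673]), 'attitude': array([-0.22823229, -2.60157546,  1.53963317])}
silver_drive [(0.69, [388.0, 303.0])]
black_drive [(0.93, [358.0, 254.0]), (0.71, [340.0, 377.0])]
mat [(0.78, [338.0, 311.0])]
silver_push [(0.7, [389.0, 303.0])]
stop_face [(0.91, [339.0, 312.0])]
```

View pics/top0.png

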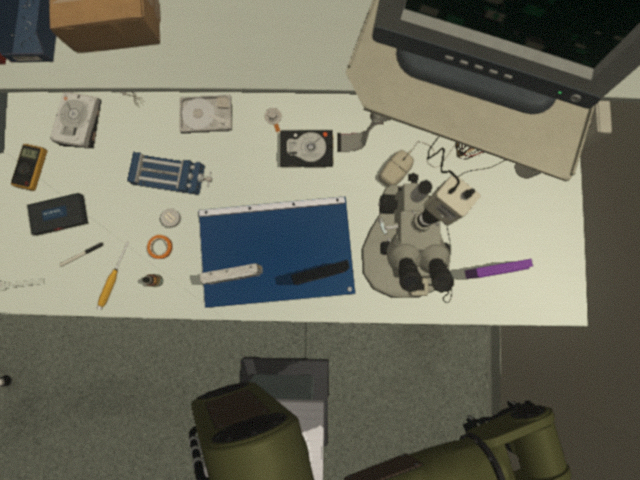

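View pics/side0.png

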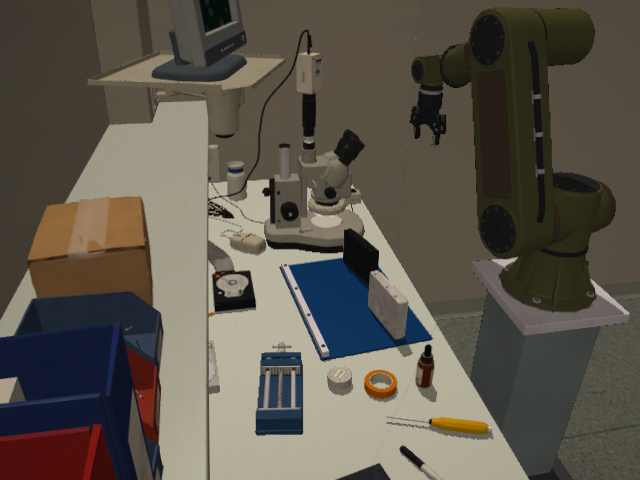

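The top view shows the silver drive standing at (231,272) and the black one at (314,272), both on the mat, with the bar along the mat's far edge at row ~205.

Look-alikes in the top view:
- Purple standing drive at (505,269), not meant.
- Silver drive lying at (206,114), off the mat, not meant.
- Black drive lying at (306,148), off the mat, not meant.

I choose the standing silver drive on the mat at (231,272). Next I fit poses to the masks and check the choice in a crop.

```bash
cat >h.py <<'E'
from station import status,cams,nets
import cv2,numpy as np
from scipy.optimize import minimize
from scipy.spatial.transform import Rotation as R
def proj(c,P):
    Rm=R.from_rotvec(c['attitude']).as_matrix().T
    return cv2.projectPoints(np.asarray(P,float).reshape(-1,3),cv2.Rodrigues(Rm)[0],-Rm@c['xyz'],K(c),c['distortion'])[0][:,0]
def K(c): return np.array([[c['fx'],0,c['cx']],[0,c['fy'],c['cy']],[0,0,1.]])
def ray(c,uv,z):
    n=cv2.undistortPoints(np.asarray(uv,float).reshape(-1,1,2),K(c),c['distortion'])[:,0]
    d=R.from_rotvec(c['attitude']).apply(np.c_[n,np.ones(len(n))]);return c['xyz']+d*((z-c['xyz'][2])/d[:,2])[:,None]
def box(p,dims,z0):  # dims: depth along yaw-x, width along yaw-y, height
    S=np.array([[i,j,k] for i in(-.5,.5) for j in(-.5,.5) for k in(0,1)])*dims
    return R.from_euler('z',p[2]).apply(S)+[p[0],p[1],z0]
def fit(views,p0,dims,z0):
    def cost(p):
        t=0
        for c,m in views:
            h=cv2.convexHull((proj(c,box(p,dims,z0))*16).astype(np.int32))
            a=np.zeros((480,640),np.uint8);cv2.fillConvexPoly(a,h,255,cv2.LINE_AA,4)
            a=a/255.;t+=1-np.minimum(a,m).sum()/np.maximum(a,m).sum()
        return t
    r=min((minimize(cost,np.add(p0,[0,0,d]),method='Nelder-Mead',options=dict(initial_simplex=np.add(p0,[0,0,d])+np.array([[0,0,0],[.015,0,0],[0,.015,0],[0,0,.15]]))) for d in(-.1,.1)),key=lambda r:r.fun)
    return r.x,r.fun
E
python3 - <<'E'
from h import *
C={n:cams.camera(n) for n in('top','side')}
M={(l,n):nets.masks_of(l,n) for l in('silver_drive','black_drive','mat','stop_face') for n in C}
for k,v in M.items(): print(k,[(round(d['p'],2),int(d['pixels'].sum()),np.round(np.array(d['xy'])*[640,480]).tolist()) for d in v])
def near(l,n,uv): return min(M[l,n],key=lambda d:np.hypot(*(np.array(d['xy'])*[640,480]-uv)))['pixels'].astype(float)
img=C['top']['img'].copy()
for l,a,b in(('silver_drive',(231,272),(388,303)),('black_drive',(314,272),(358,254))):
    v=[(C['top'],near(l,'top',a)),(C['side'],near(l,'side',b))]
    p0=[*ray(C['top'],a,.06)[0,:2],0.1]
    for vv in(v,v[:1],v[1:]): print(l,fit(vv,p0,[.021,.147,.102],.004))
    p=fit(v,p0,[.021,.147,.102],.004)[0]
    cv2.polylines(img,[cv2.convexHull(proj(C['top'],box(p,[.021,.147,.102],.004)).astype(np.int32))],1,(0,255,0))
m=near('mat','top',(279,248))
print('mat rect',cv2.minAreaRect(np.argwhere(m)[:,::-1].astype(np.float32)))
cv2.imwrite('pics/crop1.png',cv2.resize(img[185:320,180:370],None,fx=4,fy=4,interpolation=cv2.INTER_CUBIC))
E
```

```text
('silver_drive', 'top') [(0.72, 812, [230.0, 274.0])]
('silver_drive', 'side') [(0.57, 1742, [386.0, 301.0])]
('black_drive', 'top') [(0.67, 716, [318.0, 272.0]), (0.67, 705, [498.0, 269.0])]
('black_drive', 'side') [(0.78, 1170, [359.0, 254.0])]
('mat', 'top') [(0.76, 13485, [277.0, 247.0])]
('mat', 'side') [(0.62, 7723, [334.0, 311.0])]
('stop_face', 'top') [(0.97, 13127, [274.0, 244.0])]
('stop_face', 'side') [(0.78, 7655, [340.0, 310.0]), (0.41, 549, [424.0, 370.0])]
silver_drive (array([0.48407558, 0.0866506 , 0.19659651]), np.float64(0.17600684679438983))
silver_drive (array([0.48307863, 0.08843016, 0.20211677]), np.float64(0.09376706010805502))
silver_drive (array([0.48463069, 0.08248744, 0.1789132 ]), np.float64(0.051566572598292226))
black_drive (array([ 0.4921823 , -0.14362331,  0.28081777]), np.float64(0.32294306600187594))
black_drive (array([ 0.49173689, -0.14274905,  0.28707244]), np.float64(0.12119715579912171))
black_drive (array([ 0.49298499, -0.15094771,  0.24664419]), np.float64(0.17520012548105734))
mat rect ((275.4517517089844, 251.4207000732422), (99.90372467041016, 151.64105224609375), 85.2363510131836)
```

View pics/crop1.png

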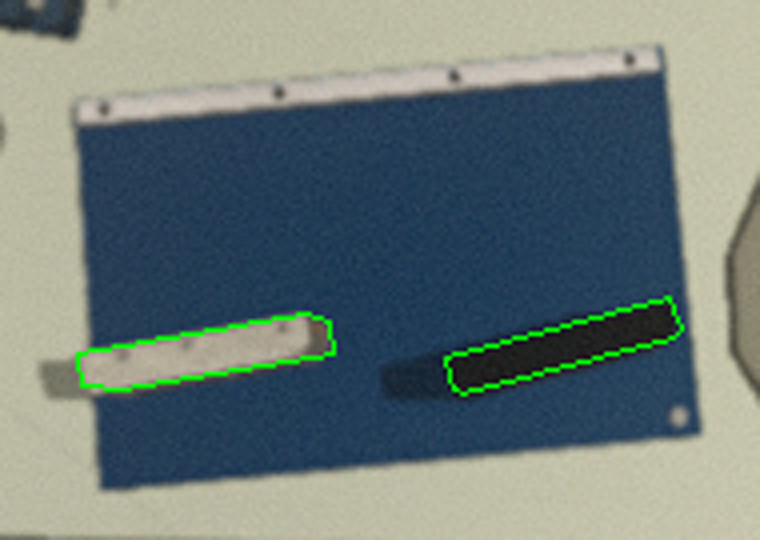

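The crop confirms the choice: the fitted outline covers the standing silver drive, crop (80-335, 313-390), and the black drive's outline fits too. The bar's near top edge runs from crop (78,125) to (662,72).

```bash
python3 - <<'E'
from h import *
c=cams.camera('top')
f=lambda u:(np.array(u)+.5)/4-.5+[180,185]
b=ray(c,[f((78,125)),f((662,72))],.020);n=ray(c,[f((102,488)),f((700,433))],.004);bf=ray(c,[f((74,101)),f((660,46))],.020)
for a in(b,n,bf):
    d=a[0]-a[1];print(a.round(4).tolist(),np.linalg.norm(d),'yaw',np.arctan2(-d[0],d[1]))
s=status.read_state();print(R.from_rotvec(s['ee_rot']).as_matrix().round(3).tolist(),s['wrist_force'])
E
```

```text
[[0.6396, 0.1914, 0.02], [0.6835, -0.2059, 0.02]] 0.399750607995914 yaw 0.10985550655538846
[[0.3944, 0.1675, 0.004], [0.4398, -0.2357, 0.004]] 0.40576628635541423 yaw 0.11230631079352062
[[0.6562, 0.195, 0.02], [0.7014, -0.2043, 0.02]] 0.4018919587525416 yaw 0.11289203373596243
[[0.939, 0.345, -0.0], [0.345, -0.939, 0.0], [-0.0, -0.0, -1.0]] [ 0.13155704 -0.15588813 -0.14117739]
```

```bash
python3 -m crank '[{"tx":0.023,"ty":-0.038,"hand":0.085},{"tx":0.046,"ty":-0.077,"hand":0.085},{"tx":0.069,"ty":-0.115,"hand":0.085},{"tx":0.092,"ty":-0.154,"hand":0.085},{"tx":0.115,"ty":-0.193,"hand":0.085}]'
python3 -m crank '[{"tx":0.023,"ty":-0.038,"rz":0.03,"hand":0.085},{"tx":0.046,"ty":-0.077,"rz":0.06,"hand":0.085},{"tx":0.07,"ty":-0.117,"rz":0.1,"hand":0.085},{"tx":0.095,"ty":-0.157,"rz":0.13,"hand":0.085},{"tx":0.12,"ty":-0.198,"rz":0.162,"hand":0.085}]'
cat >>h.py <<'E'
def go(x,y,z,yaw,s=None):
    s=s or status.read_state();Rm=R.from_rotvec(s['ee_rot']).as_matrix()
    d=Rm.T@(np.array([x,y,z])-s['ee_pos']);rot=R.from_matrix(Rm.T)*R.from_euler('z',yaw)*R.from_euler('x',np.pi)
    print('t',s['time_s'],'pos',s['ee_pos'].round(4),'F',s['wrist_force'].round(1),'->shift',d.round(4),'turn',rot.as_rotvec().round(3))
E
python3 -c "
from h import *;go(.420,.074,.15,.19)"
```

```text
t 1.15 pos [ 0.1895 -0.5163  0.2313] F [ 0.1 -0.2 -0.1] ->shift [ 0.4198 -0.4747  0.0813] turn [-0.     0.     0.162]validation failed for argument at $[0]...
validation failed for argument at $[0]...
```

```bash
python3 -m crank '[{"tx":0.023,"ty":-0.038,"tz":0,"rx":0,"ry":0,"rz":0,"hand":0.085},{"tx":0.046,"ty":-0.077,"tz":0,"rx":0,"ry":0,"rz":0,"hand":0.085},{"tx":0.069,"ty":-0.115,"tz":0,"rx":0,"ry":0,"rz":0,"hand":0.085},{"tx":0.092,"ty":-0.154,"tz":0,"rx":0,"ry":0,"rz":0,"hand":0.085},{"tx":0.115,"ty":-0.193,"tz":0,"rx":0,"ry":0,"rz":0,"hand":0.085}]'
```

```text
time_s: 1.65
ee_pos: [0.2309, -0.2938, 0.2312]
ee_rot: [3.093, 0.549, 0.0]
wrist_force: [0.2, 0.8, 1.1]
width: 0.085
gripper_force: 0.0
```

```bash
python3 -m crank '[{"tx":0.03,"ty":-0.028,"tz":0,"rx":0,"ry":0,"rz":0.03,"hand":0.085},{"tx":0.06,"ty":-0.056,"tz":0,"rx":0,"ry":0,"rz":0.06,"hand":0.085},{"tx":0.09,"ty":-0.084,"tz":0,"rx":0,"ry":0,"rz":0.1,"hand":0.085},{"tx":0.12,"ty":-0.112,"tz":0,"rx":0,"ry":0,"rz":0.13,"hand":0.085},{"tx":0.15,"ty":-0.14,"tz":0,"rx":0,"ry":0,"rz":0.162,"hand":0.085}]'
python3 -c "
from h import *;go(.420,.074,.15,.19);go(.420,.074,.07,.19)"
```

```text
time_s: 2.15
ee_pos: [0.3239, -0.1108, 0.2316]
ee_rot: [3.127, 0.295, 0.001]
wrist_force: [1.0, -1.3, -0.3]
width: 0.085
gripper_force: 0.0
t 2.15 pos [ 0.3239 -0.1108  0.2316] F [ 1.  -1.3 -0.3] ->shift [ 0.1289 -0.1636  0.0816] turn [ 0.001 -0.001 -0.002]
t 2.15 pos [ 0.3239 -0.1108  0.2316] F [ 1.  -1.3 -0.3] ->shift [ 0.1288 -0.1636  0.1616] turn [ 0.001 -0.001 -0.002]
```

```bash
python3 -m crank '[{"tx":0.025,"ty":-0.035,"tz":0.01,"rx":0,"ry":0,"rz":0,"hand":0.085},{"tx":0.05,"ty":-0.07,"tz":0.02,"rx":0,"ry":0,"rz":0,"hand":0.085},{"tx":0.075,"ty":-0.105,"tz":0.03,"rx":0,"ry":0,"rz":0,"hand":0.085},{"tx":0.1,"ty":-0.135,"tz":0.04,"rx":0,"ry":0,"rz":0,"hand":0.085},{"tx":0.129,"ty":-0.164,"tz":0.05,"rx":0,"ry":0,"rz":0,"hand":0.085}]'
python3 -m crank '[{"tx":0,"ty":0,"tz":0.03,"rx":0,"ry":0,"rz":0,"hand":0.085},{"tx":0,"ty":0,"tz":0.06,"rx":0,"ry":0,"rz":0,"hand":0.085},{"tx":0,"ty":0,"tz":0.085,"rx":0,"ry":0,"rz":0,"hand":0.085},{"tx":0,"ty":0,"tz":0.11,"rx":0,"ry":0,"rz":0,"hand":0.085},{"tx":0,"ty":0,"tz":0.11,"rx":0,"ry":0,"rz":0,"hand":0.085}]'
python3 -c "
from h import *;go(.484,.0865,.075,.19)
a=cams.camera('top')['img'][150:350,120:400];b=cams.camera('side')['img'][200:400,250:530]
cv2.imwrite('pics/b.png',cv2.resize(np.vstack([a,b]),None,fx=1.5,fy=1.5))"
```

```text
time_s: 2.65
ee_pos: [0.4197, 0.0749, 0.1811]
ee_rot: [3.127, 0.299, 0.001]
wrist_force: [0.6, -0.5, -0.1]
width: 0.0853
gripper_force: 0.0
time_s: 3.15
ee_pos: [0.4178, 0.0729, 0.0691]
ee_rot: [-3.127, -0.298, 0.007]
wrist_force: [-0.1, -0.2, 0.1]
width: 0.0849
gripper_force: 0.0
t 3.15 pos [0.4178 0.0729 0.0691] F [-0.1 -0.2  0.1] ->shift [ 0.0675 -0.0009 -0.0062] turn [-0.001  0.005 -0.   ]
```

View pics/b.png

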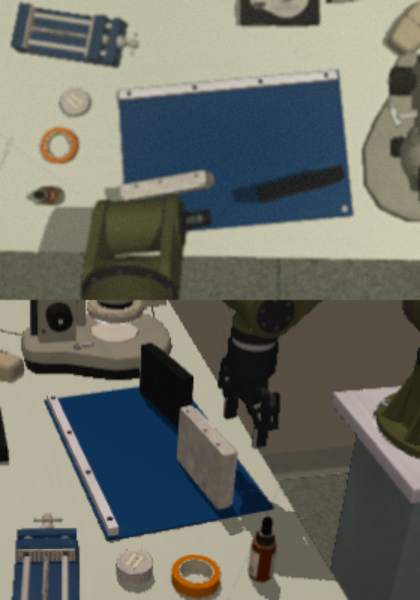

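The gripper stands open behind the silver drive (side view, fingers at (250,410)), with its tips below the drive's top edge and everything else undisturbed. Now I push slowly.

```bash
python3 -m crank '[{"tx":0.015,"ty":0,"tz":0,"rx":0,"ry":0,"rz":0,"hand":0.085},{"tx":0.028,"ty":0,"tz":0,"rx":0,"ry":0,"rz":0,"hand":0.085},{"tx":0.038,"ty":0,"tz":0,"rx":0,"ry":0,"rz":0,"hand":0.085},{"tx":0.045,"ty":0,"tz":0,"rx":0,"ry":0,"rz":0,"hand":0.085},{"tx":0.052,"ty":0,"tz":0,"rx":0,"ry":0,"rz":0,"hand":0.085}]'
python3 -m crank '[{"tx":0.006,"ty":0,"tz":0,"rx":0,"ry":0,"rz":0,"hand":0.085},{"tx":0.012,"ty":0,"tz":0,"rx":0,"ry":0,"rz":0,"hand":0.085},{"tx":0.018,"ty":0,"tz":0,"rx":0,"ry":0,"rz":0,"hand":0.085},{"tx":0.024,"ty":0,"tz":0,"rx":0,"ry":0,"rz":0,"hand":0.085},{"tx":0.03,"ty":0,"tz":0,"rx":0,"ry":0,"rz":0,"hand":0.085}]'
python3 -c "
from h import *
a=cams.camera('top')['img'][150:350,120:400];b=cams.camera('side')['img'][200:400,250:530]
cv2.imwrite('pics/c.png',cv2.resize(np.vstack([a,b]),None,fx=1.5,fy=1.5))"
```

```text
time_s: 3.75
ee_pos: [0.4708, 0.0829, 0.0718]
ee_rot: [3.127, 0.298, 0.001]
wrist_force: [-1.1, 0.5, 0.1]
width: 0.085
gripper_force: 0.3
time_s: 4.25
ee_pos: [0.5003, 0.0886, 0.0712]
ee_rot: [-3.127, -0.298, 0.0]
wrist_force: [0.6, 0.3, 0.2]
width: 0.0854
gripper_force: 0.0
```

View pics/c.png

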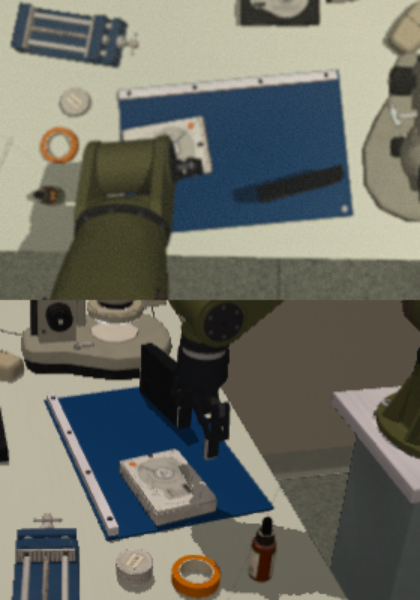

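The drive lies flat with its disc side up (side view around (168,485)), short of the bar. I back off, measure it, then go down.

```bash
python3 -m crank '[{"tx":-0.03,"ty":0,"tz":0,"rx":0,"ry":0,"rz":0.02,"hand":0.085},{"tx":-0.06,"ty":0,"tz":0,"rx":0,"ry":0,"rz":0.04,"hand":0.085},{"tx":-0.085,"ty":0,"tz":0,"rx":0,"ry":0,"rz":0.06,"hand":0.085},{"tx":-0.085,"ty":0,"tz":0,"rx":0,"ry":0,"rz":0.079,"hand":0.085},{"tx":-0.085,"ty":0,"tz":0,"rx":0,"ry":0,"rz":0.079,"hand":0.085}]'
python3 - <<'E'
from h import *
C={n:cams.camera(n) for n in('top','side')};v=[]
for n in C:
    m=nets.masks_of('silver_drive',n);print(n,[(round(d['p'],2),int(d['pixels'].sum()),np.round(np.array(d['xy'])*[640,480]).tolist()) for d in m])
    if m: v.append((C[n],m[0]['pixels'].astype(float)))
for vv in [v,*[[x] for x in v]]:
    p,f=fit(vv,[.545,.098,.19],[.102,.147,.021],.004)
    n=np.array([.9938,.1108]);lead=p[:2]+.051*np.array([np.cos(p[2]),np.sin(p[2])])
    print(p.round(4),round(f,3),'gap',np.dot(np.array([.6615,-.007])-lead,n).round(4))
go(.43,.085,.006,.111)
E
```

```text
time_s: 4.85
ee_pos: [0.4167, 0.0725, 0.0717]
ee_rot: [-3.137, -0.173, -0.002]
wrist_force: [0.1, 0.5, 0.2]
width: 0.0851
gripper_force: 0.0
top [(0.93, 2123, [233.0, 253.0])]
side [(0.87, 2126, [360.0, 324.0])]
[0.5469 0.1002 0.1853] 0.133 gap 0.0511
[0.5478 0.102  0.1932] 0.06 gap 0.0501
[0.5475 0.0952 0.1839] 0.048 gap 0.0511
t 5.05 pos [0.417  0.0725 0.0713] F [-0.8 -0.7  0.8] ->shift [ 0.0143 -0.0109  0.0653] turn [-0. -0.  0.]
```

```bash
python3 -m crank '[{"tx":0.007,"ty":-0.006,"tz":0.025,"rx":0,"ry":0,"rz":0,"hand":0.085},{"tx":0.014,"ty":-0.013,"tz":0.045,"rx":0,"ry":0,"rz":0,"hand":0.085},{"tx":0.014,"ty":-0.013,"tz":0.055,"rx":0,"ry":0,"rz":0,"hand":0.085},{"tx":0.014,"ty":-0.013,"tz":0.062,"rx":0,"ry":0,"rz":0,"hand":0.085},{"tx":0.014,"ty":-0.013,"tz":0.064,"rx":0,"ry":0,"rz":0,"hand":0.085}]'
python3 -m crank '[{"tx":0.012,"ty":0,"tz":0,"rx":0,"ry":0,"rz":0,"hand":0.085},{"tx":0.024,"ty":0,"tz":0,"rx":0,"ry":0,"rz":0,"hand":0.085},{"tx":0.036,"ty":0,"tz":0,"rx":0,"ry":0,"rz":0,"hand":0.085},{"tx":0.045,"ty":0,"tz":0,"rx":0,"ry":0,"rz":0,"hand":0.085},{"tx":0.053,"ty":0,"tz":0,"rx":0,"ry":0,"rz":0,"hand":0.085}]'
python3 -m crank '[{"tx":0.006,"ty":0,"tz":0,"rx":0,"ry":0,"rz":0,"hand":0.085},{"tx":0.012,"ty":0,"tz":0,"rx":0,"ry":0,"rz":0,"hand":0.085},{"tx":0.018,"ty":0,"tz":0,"rx":0,"ry":0,"rz":0,"hand":0.085},{"tx":0.024,"ty":0,"tz":0,"rx":0,"ry":0,"rz":0,"hand":0.085},{"tx":0.03,"ty":0,"tz":0,"rx":0,"ry":0,"rz":0,"hand":0.085}]'
```

```text
time_s: 5.55
ee_pos: [0.4286, 0.0867, 0.0069]
ee_rot: [3.137, 0.174, -0.001]
wrist_force: [-0.4, 0.4, 0.6]
width: 0.085
gripper_force: 0.0
time_s: 6.05
ee_pos: [0.4821, 0.0927, 0.0078]
ee_rot: [-3.137, -0.174, -0.001]
wrist_force: [-1.0, -0.1, 0.5]
width: 0.085
gripper_force: 1.1
time_s: 6.55
ee_pos: [0.5116, 0.0961, 0.0072]
ee_rot: [3.137, 0.174, -0.001]
wrist_force: [-3.1, -0.5, 1.2]
width: 0.0853
gripper_force: 1.8
```

```bash
python3 -m crank '[{"tx":0.005,"ty":0,"tz":0,"rx":0,"ry":0,"rz":0,"hand":0.085},{"tx":0.009,"ty":0,"tz":0,"rx":0,"ry":0,"rz":0,"hand":0.085},{"tx":0.013,"ty":0,"tz":0,"rx":0,"ry":0,"rz":0,"hand":0.085},{"tx":0.016,"ty":0,"tz":0,"rx":0,"ry":0,"rz":0,"hand":0.085},{"tx":0.018,"ty":0,"tz":0,"rx":0,"ry":0,"rz":0,"hand":0.085}]'
python3 -m crank '[{"tx":0.001,"ty":0,"tz":0,"rx":0,"ry":0,"rz":0,"hand":0.085},{"tx":0.002,"ty":0,"tz":0,"rx":0,"ry":0,"rz":0,"hand":0.085},{"tx":0.003,"ty":0,"tz":0,"rx":0,"ry":0,"rz":0,"hand":0.085},{"tx":0.004,"ty":0,"tz":0,"rx":0,"ry":0,"rz":0,"hand":0.085},{"tx":0.004,"ty":0,"tz":0,"rx":0,"ry":0,"rz":0,"hand":0.085}]'
```

```text
time_s: 7.05
ee_pos: [0.5294, 0.0981, 0.0072]
ee_rot: [3.137, 0.174, -0.0]
wrist_force: [-3.8, -0.5, 0.8]
width: 0.0851
gripper_force: 1.7
time_s: 7.55
ee_pos: [0.5333, 0.0985, 0.0073]
ee_rot: [-3.137, -0.174, -0.0]
wrist_force: [-1.0, -0.3, -0.5]
width: 0.0849
gripper_force: 0.8
```

```bash
python3 -m crank '[{"tx":0.001,"ty":0,"tz":0,"rx":0,"ry":0,"rz":0,"hand":0.085},{"tx":0.002,"ty":0,"tz":0,"rx":0,"ry":0,"rz":0,"hand":0.085},{"tx":0.003,"ty":0,"tz":0,"rx":0,"ry":0,"rz":0,"hand":0.085},{"tx":0.004,"ty":0,"tz":0,"rx":0,"ry":0,"rz":0,"hand":0.085},{"tx":0.004,"ty":0,"tz":0,"rx":0,"ry":0,"rz":0,"hand":0.085}]'
python3 -c "
from h import *
a=cams.camera('top')['img'][170:310,170:310];b=cams.camera('side')['img'][240:380,260:440]
cv2.imwrite('pics/d.png',np.hstack([cv2.resize(a,(400,400)),cv2.resize(b,(400,400))]))"
```

```text
time_s: 8.05
ee_pos: [0.5373, 0.099, 0.0073]
ee_rot: [-3.137, -0.174, -0.0]
wrist_force: [-1.9, 0.2, -0.4]
width: 0.0851
gripper_force: 0.7
```

View pics/d.png

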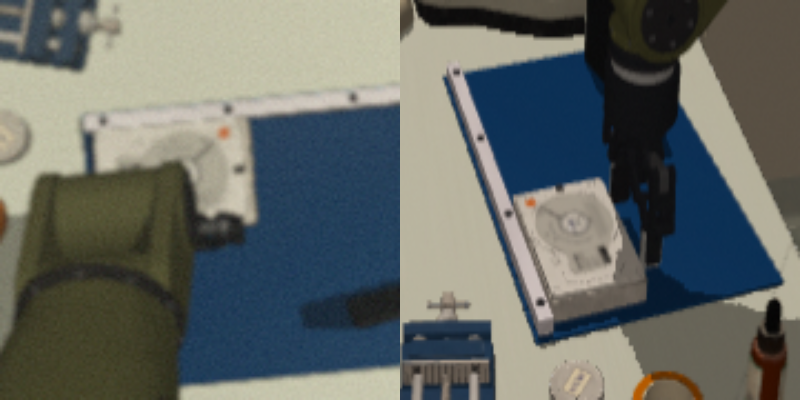

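The drive is close to the bar and parallel to it (side panel, bar edge about (530,230)), with perhaps a few mm to go. I continue until the force rises.

```bash
python3 -m crank '[{"tx":0.001,"ty":0,"tz":0,"rx":0,"ry":0,"rz":0,"hand":0.085},{"tx":0.002,"ty":0,"tz":0,"rx":0,"ry":0,"rz":0,"hand":0.085},{"tx":0.003,"ty":0,"tz":0,"rx":0,"ry":0,"rz":0,"hand":0.085},{"tx":0.003,"ty":0,"tz":0,"rx":0,"ry":0,"rz":0,"hand":0.085},{"tx":0.003,"ty":0,"tz":0,"rx":0,"ry":0,"rz":0,"hand":0.085}]'
```

```text
time_s: 8.65
ee_pos: [0.5387, 0.0991, 0.0071]
ee_rot: [3.136, 0.174, -0.006]
wrist_force: [-14.1, -2.5, 7.7]
width: 0.0854
gripper_force: 7.4
```

Force rose to 14 N against the bar. I retreat straight back, then up, and check.

```bash
python3 -m crank '[{"tx":0,"ty":0,"tz":0,"rx":0,"ry":0,"rz":0,"hand":0.085},{"tx":-0.01,"ty":0,"tz":0,"rx":0,"ry":0,"rz":0,"hand":0.085},{"tx":-0.04,"ty":0,"tz":0,"rx":0,"ry":0,"rz":0,"hand":0.085},{"tx":-0.08,"ty":0,"tz":0,"rx":0,"ry":0,"rz":0,"hand":0.085},{"tx":-0.12,"ty":0,"tz":-0.01,"rx":0,"ry":0,"rz":0,"hand":0.085}]'
python3 -m crank '[{"tx":-0.01,"ty":0,"tz":-0.04,"rx":0,"ry":0,"rz":0,"hand":0.085},{"tx":-0.03,"ty":0,"tz":-0.08,"rx":0,"ry":0,"rz":0,"hand":0.085},{"tx":-0.05,"ty":0,"tz":-0.12,"rx":0,"ry":0,"rz":0,"hand":0.085},{"tx":-0.07,"ty":0,"tz":-0.15,"rx":0,"ry":0,"rz":0,"hand":0.085},{"tx":-0.08,"ty":0,"tz":-0.16,"rx":0,"ry":0,"rz":0,"hand":0.085}]'
python3 - <<'E'
from h import *
C={n:cams.camera(n) for n in('top','side')};v=[]
for n in C:
    m=nets.masks_of('silver_drive',n)
    if m: v.append((C[n],m[0]['pixels'].astype(float)))
for vv in [v,*[[x] for x in v]]:
    p,f=fit(vv,[.605,.1,.11],[.102,.147,.021],.004)
    n=np.array([.9938,.1108]);print(p.round(4),round(f,3),'along n to face',np.dot(np.array([.6615,-.007])-p[:2],n).round(4))
a=C['top']['img'][190:300,180:380];b=C['side']['img'][220:400,260:440]
cv2.imwrite('pics/e.png',np.hstack([cv2.resize(a,(400,220)),np.zeros((220,4,3),np.uint8),cv2.resize(b,(220,220))]) if 0 else np.hstack([cv2.copyMakeBorder(cv2.resize(a,(400,220),interpolation=2),0,180,0,0,0),cv2.resize(b,(400,400),interpolation=2)]))
E
```

```text
time_s: 9.15
ee_pos: [0.419, 0.0858, 0.0167]
ee_rot: [3.137, 0.174, -0.001]
wrist_force: [0.2, 0.8, 0.7]
width: 0.0852
gripper_force: 0.0
time_s: 9.65
ee_pos: [0.3412, 0.0772, 0.1801]
ee_rot: [-3.136, -0.174, -0.009]
wrist_force: [0.3, -0.8, -0.4]
width: 0.085
gripper_force: 0.0
[0.6007 0.1015 0.1001] 0.205 along n to face 0.0484
[0.601  0.1037 0.0878] 0.079 along n to face 0.0479
[0.6    0.0967 0.0844] 0.1 along n to face 0.0496
```

View pics/e.png

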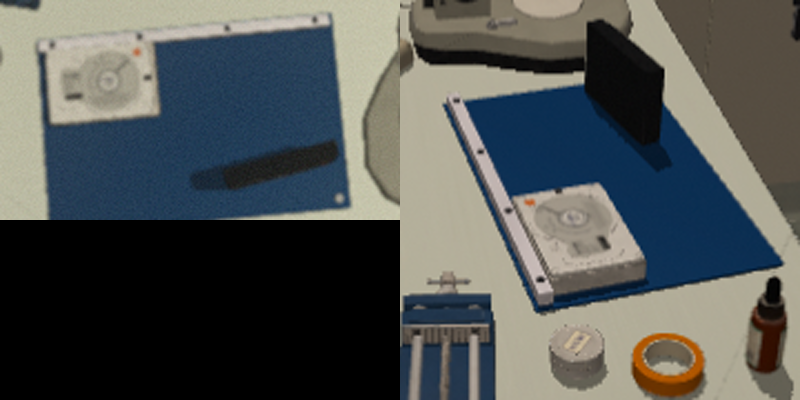

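The drive lies flat, disc side up, flush against the bar and parallel to it: its near edge and the bar both slope 0.09 in the top view. The black drive still stands, and the tape, tin and dropper look undisturbed. The robot is clear.

```bash
python3 -c "
from station import job;print(job.hand_in())"
```

```text
the job is handed in; nothing more can be done
None
```

The silver drive was pushed over, lies flat with its disc side up and sits flush along the stop bar; the black drive still stands, the tape, tin and dropper bottle look undisturbed, and the job is handed in at about 10 s (no verdict was returned).

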